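Set the sliding doors of the dispensary guard case

TASK

The small porcelain jar standing inside the two-bay guard case is needed next. Slide the door of the jar's bay fully open, until it stops, and slide the door of the other bay, where the amber bottle stands, fully shut. Leave the jar and the bottle standing where they are, and let go of the doors.

Things in the scene. Friction and masses are not known exactly. Their poses are not given: they have to be found in the camera images.
- guard_case: Fixed wooden case, 170 deep x 430 wide x 141 high, 10 mm walls, open top, two bays behind two clear sliding doors in wooden frames. Origin: centre of its underside. x points from its front to its back, y to its left bay, z up. A divider at y = 0 parts left bay (y > 0) and right bay (y < 0). The doors pass each other in two tracks: left door at x = -75, right door at x = -61. Only the brass pulls stand higher.
- door_left (a joint): Opening of the left bay's door, m: 0 = shut (stop), 0.165 = fully open (stop). It opens along the case's -y, passing in front of the right bay. Moves with about 2 N and stays where it is left.
- door_right (a joint): Opening of the right bay's door, m: 0 = shut (stop), 0.165 = fully open (stop). It opens along the case's +y, passing behind the left door. Moves with about 2 N and stays where it is left.
- door_left_pull (a point): Centre of the upright brass pull on top of the left door: a block 18 (case x) by 24 (case y), 50 high, from z = 143 to 193 over the counter, on a 4 mm thick foot plate 22 x 34. This point is at z = 172; in the case's frame at y = +190 when shut, +25 when fully open.
- door_right_pull (a point): The same pull on the right door: this point is at z = 172; in the case's frame at y = -190 when shut, -25 when fully open.
- jar: White porcelain jar with a blue band and lid, 64 mm wide, 90 mm high, loose in one of the two bays (either) on the 12 mm floor board. Origin: centre of its underside. A similar jar outside the case has no part in the job.
- bottle: Amber dropper bottle with a black cap, 34 mm wide, 102 mm high, loose in the other bay. Origin: centre of its underside. A similar bottle outside the case has no part in the job.
There are look-alikes about, which are no part of the job. Leave any turquoise look-alike of the bottle alone. What is shaped like the jar but green or yellow is not meant.

How it is judged:
At the end, for the whole second after the job is handed in: The door of the bay that holds the porcelain jar is within 15 mm of fully open, the door of the bay that holds the amber bottle is within 15 mm of shut, and jar and bottle stand upright within 20 mm of where they stood (((y of jar in the frame of guard_case above 0 m and value of joint door_left above 0.15 m and value of joint door_right below 0.015 m) or (y of jar in the frame of guard_case below 0 m and value of joint door_right above 0.15 m and value of joint door_left below 0.015 m)) and distance of each of jar, bottle from where it was at the start of the episode below 0.02 m and angle between each of jar, bottle's own z axis and vertical below 0.2 rad); the robot touches nothing.
It also fails if it takes over 45 s, if anything falls off the work surface, if the arm or the gripper's body presses on something with over 40 N, if the wrist force passes 120 N, or if a joint passes its speed limit or range.

ROBOT

A 7-joint arm with a two-finger parallel gripper is mounted at the origin on a cart in front of the work surface, level with it; the furniture and walls round the work are solid. World frame = base frame: x ahead of the robot, y to its left, z up, the work surface at z = 0. Lengths are in m, angles in rad, forces in N, time in s.
With the tool pointing down it reaches from about 0.375 to 0.925 m from the base axis. Payload 3.1 kg.
Tool frame: the origin (TCP) lies midway between the tips of the shut fingers; the grasp point (between the pads) lies 19 mm behind it; z points along the fingers, y is the line along which they close (so a half turn about z gives the same grasp; the last joint's range is limited). The gripper opens to 85 mm and grips with 20 to 120 N. Pads are 22 mm wide; open, the fingers measure 114 mm over their backs; the gripper's body (76 mm by 85 mm) begins 54 mm behind the grasp point. The pads swing forward as they close: fully open they stand 13 mm farther back than shut.
Start: joints at [-1.298, 0.383, 0.044, 1.598, -0.018, 1.161, -0.05], TCP at [0.236, 0.606, 0.231] pointing down, gripper open.
Joint ranges: [-2.61, 2.61], [-0.41, 2.15], [-1.48, 1.57], [0, 2.5], [-1.57, 4.71], [0.05, 1.97], [-2.85, 2.85]. Speed limits (rad/s): [2.79, 2.79, 3.14, 3.14, 3.14, 3.14, 3.14].

INTERFACE

Orientations are given as a unit quaternion [w, x, y, z].
In Python, from cell import sensors, get_image, order, trace gives the robot as it stands.
- The arm moves only by the tool send_rows, never from a script. Its argument "commands" is a list of rows, each a list of 6 numbers: the shift along the world's x, y, z in m, then the turn, a rotation vector about the world's x, y, z in degrees. In form: [[x, y, z, rx, ry, rz], ...]. A call has 1 to 20 rows; each row is the pose to reach, as a shift and turn from the pose commanded when the call began; what a row does not reach only later rows make up. A row lasts 1/8 s, in which the tool goes at most 62.5 mm and 10.7 degrees, less where a joint would pass 70% of its speed; a pose out of reach is approached as far as the arm can. A call with a gripper value outside its range is refused whole. "jaw" is the opening, from 0 (shut) to 1 (fully open), set as the call begins (left out, the last holds). The fingers move at their own pace and stop on an object; "force" is the grip in N (left out, the last holds). Time passes only in rows, so rows that repeat a pose let the fingers close. It gives the time, the measured TCP pose, the force, the opening and the grip force at its end, in the units of the state.
- sensors.observe(): the state, without advancing time (a new reading comes with each control period).
- get_image(name): name is "side" or "top" or "wrist"; returns a dict with "frame" (480x640x3 uint8, blue, green, red), "intrinsics" (3x3 intrinsics, pixels), "rvec" (rotation vector, rad) and "tvec" (3), from world to camera coordinates, as OpenCV has them; the wrist camera has in their place "mount" (4x4, takes a point from camera to tool coordinates, whose origin is the TCP and whose axes are the flange's). Camera axes: x right, y down, z forward; pixel columns grow to the right and rows downward; lengths in m; the calibration is good to about 2 mm. A picture is of the moment at which its call begins: read the wrist's pose just before it. There is no depth.
- order.sign_off(): hands the job in; it is judged then, once.
Trained networks look in the newest picture that a camera, given by its name, has taken for a name from the list of things; names that differ only in an ending like _2 or _b are one class to them, and where a whole thing is asked for, a point or a joint stands for the part that bears it (a point fixed in the world has none). Each returns a list of dicts, best first, with "conf" (0 to 1); they miss things now and then, are a little off and sometimes report something else, mostly with a low value. They report only what shows in the picture. A call takes as long as a camera call. They do not tell look-alikes from the thing itself.
- trace(query, camera): "region" (480x640 bool, what is visible of it) and "rect" ([centre column, centre row, width, height] in pixels, round what is visible of it).
The state is a dict: "time_s": time; "q": joint angles; "qd": joint speeds; "joint_torque": joint torques, N m; "tcp_pos": TCP position; "orientation": TCP orientation; "contact_force": force on the tool from outside, world axes, zero at the start; "ft_torque": the same for the moment, N m; "gripper_width": finger opening in m; "grasp_force": force on a finger pad.
Only numpy, scipy, OpenCV 4.12 (cv2) and the standard library are available. Lean on these libraries where they do the work, as an engineer would, in place of code of your own. Each camera call takes 0.05 s, during which the arm holds its last target. There are 200 camera calls.

## Working session

There is one attempt and no reset: what is moved stays moved. The work goes in short steps, Python scripts to look and compute and a tool call to move; the robot and the scene stay as the last step left them, time stands still between calls to the robot, and variables do not carry over. Pictures are saved under pics/ and viewed, at most 10 in all, crops included, and the job is handed in when it is done.

Besides the shell and the picture viewer there is one more tool, called by a JSON object that holds its "name" and its "arguments". send_rows: Moves the arm, as the interface text tells. Its arguments: {"type":"object","properties":{"commands":{"type":"array","items":{"type":"array","items":{"type":"number"}}},"jaw":{"type":"number"},"force":{"type":"number"}},"required":["commands"]}

```bash
mkdir -p pics
cat > h.py <<'E'
import numpy as np, cv2
from cell import sensors, get_image, order, trace
def cam(n):
    d=get_image(n); R=cv2.Rodrigues(np.array(d["rvec"],float))[0]; t=np.array(d["tvec"],float).ravel(); K=np.array(d["intrinsics"],float)
    return d["frame"],K,R,t
def ray(K,R,t,uv,z):
    o=-R.T@t; v=R.T@np.linalg.inv(K)@np.array([uv[0],uv[1],1.]); s=(z-o[2])/v[2]; return o+s*v
def proj(K,R,t,p):
    c=R@np.asarray(p,float)+t; c=K@c; return c[:2]/c[2]
E
python3 - <<'E'
from h import *
for n in("top","side"):
    f,K,R,t=cam(n); cv2.imwrite(f"pics/{n}1.png",f)
    print(n,-R.T@t)
    for q in("guard_case","door_left_pull","door_right_pull","jar","bottle"):
        for r in trace(q,n)[:4]: 
            print(q,round(r["conf"],2),np.round(r["rect"]),np.round(ray(K,R,t,r["rect"][:2],0.172 if "pull" in q else 0.1),3))
s=sensors.observe();print(s["tcp_pos"],s["orientation"],s["time_s"])
E
```

```text
top [0.51369487 0.08158936 0.95769757]
guard_case 0.62 [312. 267. 264. 108.] [0.559 0.084 0.1  ]
door_left_pull 0.89 [293. 313. 132.  15.] [0.483 0.113 0.172]
door_right_pull 0.74 [348. 304. 136.  13.] [0.498 0.028 0.172]
jar 0.82 [410. 177.  36.  41.] [ 0.716 -0.088  0.1  ]
jar 0.79 [367. 256.  36.  36.] [ 0.578 -0.011  0.1  ]
jar 0.72 [355. 189.  34.  33.] [0.693 0.008 0.1  ]
bottle 0.85 [254. 258.  22.  18.] [0.574 0.183 0.1  ]
bottle 0.76 [259. 189.  20.  25.] [0.695 0.176 0.1  ]
bottle 0.72 [170. 234.  21.  21.] [0.615 0.328 0.1  ]
side [0.30027292 0.64521038 0.72459476]
guard_case 0.93 [334. 280. 194. 225.] [0.552 0.155 0.1  ]
door_left_pull 0.92 [375. 289.  59. 118.] [0.458 0.197 0.172]
door_right_pull 0.86 [392. 227.  51.  88.] [0.493 0.048 0.172]
jar 0.78 [317. 197.  29.  36.] [ 0.699 -0.035  0.1  ]
jar 0.59 [359. 232.  32.  30.] [0.57  0.017 0.1  ]
jar 0.57 [301. 224.  25.  33.] [0.683 0.055 0.1  ]
bottle 0.76 [241. 360.  25.  40.] [0.597 0.371 0.1  ]
bottle 0.61 [312. 304.  14.  39.] [0.559 0.222 0.1  ]
bottle 0.54 [253. 272.  20.  29.] [0.69  0.212 0.1  ]
[0.23550491 0.60584059 0.23131289] [-3.35011067e-05  1.84324243e-01  9.82865490e-01  1.74915549e-05] 0.6
```

View pics/top1.png

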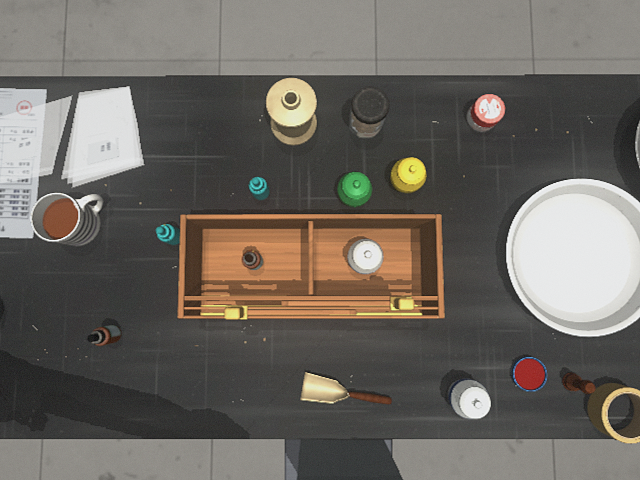

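View pics/side1.png

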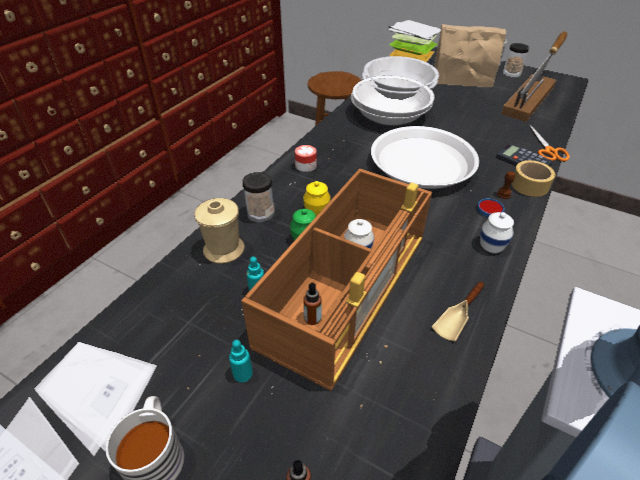

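The jar (367,256) is in the right bay and the bottle (254,258) in the left one. The left pull's top is near (236,313) and the right pull's near (404,303). Both pulls have to go to +y, so I can push each with shut fingers.

Run:
```python
from h import *
f,K,R,t=cam("top")
c=[ray(K,R,t,p,.141) for p in((181,214.5),(441.5,214.5),(443.5,318.5),(178.5,318.5))]
print(np.round(c,3)); m=np.mean(c,0); print("centre",m)
d=c[0]-c[1]; e=c[3]-c[2]; print("yaw",[np.degrees(np.arctan2(-a[0],a[1])) for a in(d,e)], np.linalg.norm(d),np.linalg.norm(e))
crop=cv2.resize(f[285:330,170:450],None,fx=2.8,fy=2.8,interpolation=cv2.INTER_CUBIC)
m2=cv2.inRange(cv2.cvtColor(f,cv2.COLOR_BGR2HSV),(20,120,150),(35,255,255)); m2[:290]=0;m2[330:]=0
n,l,s,ce=cv2.connectedComponentsWithStats(m2)
for i in range(1,n):
    if s[i][4]>30: print(s[i],ce[i],np.round(ray(K,R,t,ce[i],.18),3))
cv2.imwrite("pics/crop.png",crop)
```

```text
[[ 0.643  0.299  0.141]
 [ 0.643 -0.129  0.141]
 [ 0.474 -0.127  0.141]
 [ 0.474  0.298  0.141]]
centre [0.55846852 0.08526246 0.141     ]
yaw [np.float64(-0.057368138322054694), np.float64(-0.0051003864988448475)] 0.42784786945408326 0.42558114159161353
[390 297  25  14 109] [402.46788991 303.57798165] [ 0.499 -0.055  0.18 ]
[201 305  36   2  63] [217.77777778 305.49206349] [0.496 0.228 0.18 ]
[238 305  12  10  35] [244.54285714 308.8       ] [0.491 0.187 0.18 ]
[222 308  23  11  97] [231.45360825 313.4742268 ] [0.484 0.207 0.18 ]
[356 312  66   4 137] [383.13868613 313.60583942] [ 0.483 -0.025  0.18 ]
```

View pics/crop.png

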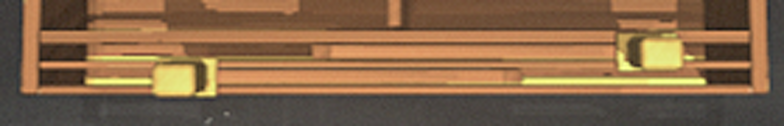

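The case is square to the world, centred at (0.558, 0.085). The left pull is at about (0.484, 0.203) and must reach y 0.275. The right pull is at about (0.497, -0.060) and must reach y 0.060. I'll start with the left door.

{"name": "send_rows", "arguments": {"commands": [[0.248,-0.461,0.06,0,0,21.2],[0.248,-0.461,0.06,0,0,21.2],[0.248,-0.461,0.06,0,0,21.2],[0.248,-0.461,0.06,0,0,21.2],[0.248,-0.461,0.06,0,0,21.2],[0.248,-0.461,0.06,0,0,21.2],[0.248,-0.461,0.06,0,0,21.2],[0.248,-0.461,0.06,0,0,21.2],[0.248,-0.461,0.06,0,0,21.2],[0.248,-0.461,0.06,0,0,21.2],[0.248,-0.461,0.06,0,0,21.2],[0.248,-0.461,0.06,0,0,21.2],[0.248,-0.461,0.06,0,0,21.2]], "jaw": 0}}

```text
time_s: 2.28
tcp_pos: [0.4828, 0.1463, 0.291]
orientation: [-0.0, -0.001, 1.0, -0.0]
contact_force: [0.1, 0.7, -0.3]
gripper_width: 0.0001
grasp_force: 0.0
```

{"name": "send_rows", "arguments": {"commands": [[0,0,-0.06,0,0,0],[0,0,-0.11,0,0,0],[0,0,-0.13,0,0,0],[0,0,-0.13,0,0,0],[0,0.02,-0.13,0,0,0],[0,0.035,-0.13,0,0,0],[0,0.045,-0.13,0,0,0],[0,0.055,-0.13,0,0,0],[0,0.065,-0.13,0,0,0],[0,0.075,-0.13,0,0,0],[0,0.085,-0.13,0,0,0],[0,0.09,-0.13,0,0,0],[0,0.09,-0.13,0,0,0]]}}

```text
time_s: 3.9
tcp_pos: [0.4829, 0.2359, 0.161]
orientation: [-0.0, -0.0, 1.0, 0.0]
contact_force: [-0.1, -0.1, -0.6]
gripper_width: -0.0001
grasp_force: 0.0
```

{"name": "send_rows", "arguments": {"commands": [[0,0.004,0,0,0,0],[0,0.008,0,0,0,0],[0,0.011,0,0,0,0]]}}

```text
time_s: 4.28
tcp_pos: [0.483, 0.2457, 0.1609]
orientation: [-0.001, 0.0, 1.0, -0.0]
contact_force: [-0.1, -1.3, 0.8]
gripper_width: -0.0001
grasp_force: 0.8
```

Run:
```python
from h import *
f,K,R,t=cam("side"); cv2.imwrite("pics/s2.png",cv2.resize(f[120:420,200:500],None,fx=2,fy=2))
```

```text
(no output)
```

View pics/s2.png

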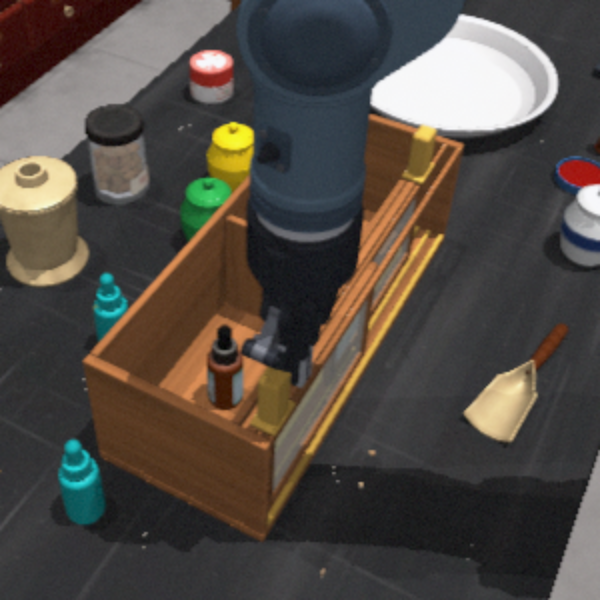

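The left pull has moved close to the case's left wall, with the finger in contact behind it. Pushing on in small steps until the stop shows as force.

{"name": "send_rows", "arguments": {"commands": [[0,0.003,0,0,0,0],[0,0.006,0,0,0,0],[0,0.006,0,0,0,0]]}}

```text
time_s: 4.7
tcp_pos: [0.483, 0.2499, 0.1609]
orientation: [-0.001, 0.001, 1.0, -0.002]
contact_force: [-2.0, -4.6, 1.5]
gripper_width: 0.0003
grasp_force: 2.3
```

{"name": "send_rows", "arguments": {"commands": [[0,0.003,0,0,0,0],[0,0.005,0,0,0,0],[0,0.005,0,0,0,0]]}}

```text
time_s: 5.08
tcp_pos: [0.4829, 0.25, 0.1609]
orientation: [-0.002, 0.002, 1.0, -0.005]
contact_force: [-3.5, -12.3, 7.4]
gripper_width: -0.0
grasp_force: 6.1
```

The force rises to 12 N with no motion, so the left door is at its stop. Back off and go over to the right pull.

{"name": "send_rows", "arguments": {"commands": [[0,-0.03,0,0,0,0],[0,-0.04,0.06,0,0,0],[0,-0.06,0.1,0,0,0],[0.003,-0.12,0.1,0,0,0],[0.006,-0.18,0.1,0,0,0],[0.009,-0.24,0.1,0,0,0],[0.011,-0.3,0.1,0,0,0],[0.013,-0.36,0.1,0,0,0],[0.013,-0.38,0.1,0,0,0],[0.013,-0.38,0.1,0,0,0],[0.013,-0.38,0.1,0,0,0],[0.013,-0.38,0.05,0,0,0],[0.013,-0.38,0,0,0,0],[0.013,-0.38,0,0,0,0]]}}

```text
time_s: 6.82
tcp_pos: [0.4931, -0.12, 0.1576]
orientation: [-0.005, -0.002, 1.0, 0.0]
contact_force: [0.1, -1.0, 0.7]
gripper_width: 0.0003
grasp_force: 0.0
```

{"name": "send_rows", "arguments": {"commands": [[0,0.02,0,0,0,0],[0,0.03,0,0,0,0],[0,0.04,0,0,0,0],[0,0.05,0,0,0,0],[0,0.06,0,0,0,0],[0,0.07,0,0,0,0],[0,0.08,0,0,0,0],[0,0.09,0,0,0,0],[0,0.1,0,0,0,0],[0,0.11,0,0,0,0],[0,0.12,0,0,0,0],[0,0.13,0,0,0,0],[0,0.14,0,0,0,0],[0,0.145,0,0,0,0],[0,0.15,0,0,0,0],[0,0.15,0,0,0,0]]}}

```text
time_s: 8.82
tcp_pos: [0.496, 0.0277, 0.1611]
orientation: [-0.001, 0.0, 1.0, 0.0]
contact_force: [-0.2, 0.4, -0.1]
gripper_width: -0.0004
grasp_force: 0.0
```

{"name": "send_rows", "arguments": {"commands": [[0,0.003,0,0,0,0],[0,0.006,0,0,0,0],[0,0.009,0,0,0,0],[0,0.012,0,0,0,0],[0,0.012,0,0,0,0]]}}

```text
time_s: 9.45
tcp_pos: [0.4958, 0.0349, 0.161]
orientation: [-0.001, 0.002, 1.0, -0.002]
contact_force: [-1.1, -7.2, 2.6]
gripper_width: -0.0003
grasp_force: 3.8
```

Stopped at 0.035 as expected. One more short press, then retreat clear.

{"name": "send_rows", "arguments": {"commands": [[0,0.003,0,0,0,0],[0,0.003,0,0,0,0]]}}

```text
time_s: 9.7
tcp_pos: [0.4958, 0.035, 0.1611]
orientation: [-0.001, 0.003, 1.0, -0.004]
contact_force: [-1.6, -11.6, 2.8]
gripper_width: -0.0
grasp_force: 6.0
```

{"name": "send_rows", "arguments": {"commands": [[0,-0.03,0,0,0,0],[0,-0.04,0.05,0,0,0],[0,-0.06,0.11,0,0,0],[-0.05,-0.1,0.13,0,0,0],[-0.06,-0.15,0.13,0,0,0],[-0.06,-0.2,0.13,0,0,0],[-0.06,-0.25,0.13,0,0,0],[-0.06,-0.3,0.13,0,0,0],[-0.06,-0.3,0.13,0,0,0],[-0.06,-0.3,0.13,0,0,0]]}}

```text
time_s: 10.95
tcp_pos: [0.4369, -0.2571, 0.2911]
orientation: [0.0, 0.0, 1.0, 0.001]
contact_force: [-0.8, 0.7, -0.8]
gripper_width: 0.0001
grasp_force: 0.0
```

Run:
```python
from h import *
f,K,R,t=cam("top"); cv2.imwrite("pics/t3.png",f)
for q in("jar","bottle"):
    for r in trace(q,"top")[:4]: print(q,r["conf"],np.round(r["rect"]))
for n,y in(("L",.275),("R",.06)): print(n,proj(K,R,t,[.484 if n=="L" else .497,y,.193]))
```

```text
jar 0.97 [367. 256.  39.  36.]
jar 0.97 [354. 190.  34.  35.]
jar 0.56 [408. 175.  35.  38.]
bottle 0.89 [261. 188.  24.  27.]
bottle 0.87 [251. 261.  21.  17.]
bottle 0.65 [171. 235.  23.  24.]
L [184.92661282 313.50819899]
R [327.5845849 304.7797334]
```

View pics/t3.png

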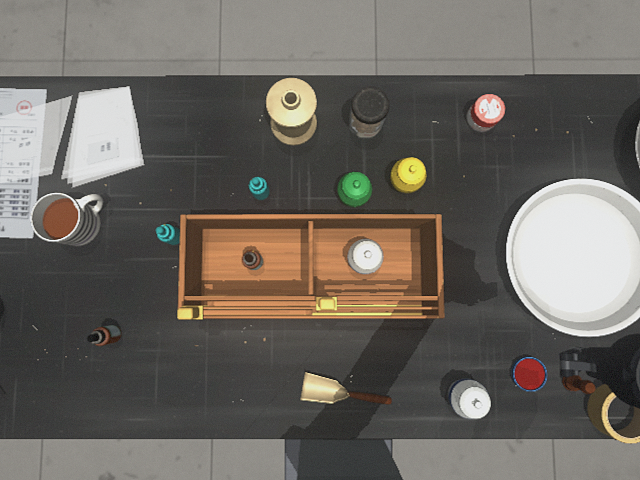

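The left pull is at (188,313), predicted (185,313), and the right pull is at (327,304), predicted (328,305). The jar and bottle have not moved, and the arm is clear of everything.

```bash
python3 -c "
from cell import order
print(order.sign_off())"
```

```text
the job is handed in; nothing more can be done
None
```

I pushed the jar's (right) door fully open and the bottle's (left) door fully shut, each to its stop; the jar and bottle still stand where they were, the arm is clear, and the job is handed in (sign-off gave no verdict).

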